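# Screw the lid home on the slanted serving crock

### The job

Pick up the round steel lid by its wooden bar and put it on the open crock that leans in the steel stand. Turn it back (anticlockwise) until it drops into the thread, then screw it forward (clockwise) until it is fully home, and let go. Leave the honey jar, the price card and the small cheese that stand round about where they are.

Things in the scene. Friction and masses are not known exactly. Their poses are not given: they have to be found in the camera images.
- lid: Loose round steel screw lid, 81 mm across, skirt 26 mm high (3.5 mm wall, 22 mm deep inside), 0.13 to 0.25 kg, lying right way up on the counter. Origin: centre of the skirt's lower edge; z: up along its axis; x: along the bar on top. Inside the lower edge four round lugs, 6 mm thick, at +x, +y, -x, -y, reach in to 30 mm from the axis.
- lid_bar (a point): Point on the lid's axis, 46 mm above the lid's origin, inside the upright wooden bar by which it is held. The bar stands on the lid's top: 60 mm long (x), 14 mm thick (y), from 26 to 59 mm above the lid's origin. Axes as the lid's.
- collar: Slanted fixed steel sleeve that clamps the white crock (94 mm wide, 112 mm long, neck 54 mm), which does not turn. Origin: on the crock's axis at its mouth, in the plane of the thread's ridge tops, 2 mm below the rim. z: out of the mouth along the axis, 30 degrees from vertical, leaning to the stand's front. With lugs riding on the ridge tops the lid's origin lies here.
- thread_start (a point): On the crock's axis, 12 mm below the collar's origin: the lid's origin lies here once its lugs have dropped into the thread's four gaps (26 degrees wide; a lug takes 11), a quarter turn apart. WHERE ROUND THE NECK they lie differs from run to run, is not measured and must be felt. Ridges are 69 mm across, the lid 74 mm inside: 2 mm of play each side.
- thread_ribs (a point): On the axis, 4 mm above the collar's origin: top of four upright ribs, 8 degrees wide, one at the clockwise end of each ridge; a lid set down with its lugs on them sits this high. On top of the ridges, clockwise turning is blocked by the ribs; anticlockwise turning (seen from above the mouth) meets a gap within 80 degrees and past the gap is blocked by a rib.
- thread_home (a point): On the axis, 17 mm below the collar's origin: the lid's origin when fully home. From the gaps, clockwise turning runs the lugs under the ridges and down a ramp, 5 mm in 52 degrees, until they stop against the ribs 55 to 72 degrees after the drop. Keep a light push (3 to 6 N) on the lid while turning; the lugs have 2 mm of play along the axis.
- stand: Steel base plate of the crock's stand, 150 x 130 mm, 12 mm thick, fixed to the counter. Origin: on the counter, 10 mm in front of the plate's centre; -x is the front, to which the crock leans.
- honey_jar: Bystander: closed honey jar with a grey lid, 71 mm wide, 110 mm high; origin under its centre.
- price_stand: Bystander: small dark price card on a weighted foot, 75 mm wide, 106 mm high; origin under the foot.
- crottin: Bystander: small white drum cheese, 63 mm wide, 72 mm high; origin under its centre.

How it is judged:
On the way:
1. the lid has dropped into the start of the thread, square on the neck (z of lid in the frame of collar between -0.0145 and -0.009 m and angle between the z axis of lid and the z axis of collar, either way round below 0.12 rad and distance between lid and thread_start below 0.008 m), for 0.1 s.
At the end, for the whole second after the job is handed in: The lid is screwed home: its origin at least 15.3 mm below the collar's origin along the crock's axis (-17 mm is fully home), within 6 mm of the axis each way, its axis within 4 degrees of the crock's; it is at rest and released, and the bystanders have not been shoved more than 30 mm (z of lid in the frame of collar between -0.021 and -0.0153 m and x of lid in the frame of collar between -0.006 and 0.006 m and y of lid in the frame of collar between -0.006 and 0.006 m and angle between the z axis of lid and the z axis of collar, either way round below 0.07 rad and linear speed of lid below 0.01 m/s); the robot touches nothing.
It fails at once if a bystander is shoved more than 30 mm or tipped over (distance of any of honey_jar, price_stand, crottin from where it was at the start of the episode above 0.03 m or angle between any of honey_jar, price_stand, crottin's own z axis and vertical above 0.5 rad).
It also fails if it takes over 64 s, if anything falls off the work surface, if the arm or the gripper's body presses on something with over 40 N, if the wrist force passes 120 N, or if a joint passes its speed limit or range.

### The arm

A 7-joint arm with a two-finger parallel gripper is mounted at the origin on a cart in front of the work surface, level with it; the furniture and walls round the work are solid. World frame = base frame: x ahead of the robot, y to its left, z up, the work surface at z = 0. Lengths are in m, angles in rad, forces in N, time in s.
With the tool pointing down it reaches from about 0.35 to 0.9 m from the base axis. Payload 19.9 kg.
Tool frame: the origin (TCP) lies midway between the tips of the shut fingers; the grasp point (between the pads) lies 19 mm behind it; z points along the fingers, y is the direction in which the jaws open and shut (so a half turn about z gives the same grasp; the last joint's range is limited). The gripper opens to 85 mm and grips with 20 to 120 N. Pads are 22 mm wide; open, the fingers measure 114 mm over their backs; the gripper's body (76 mm by 85 mm) begins 54 mm behind the grasp point. The pads swing forward as they close: fully open they stand 13 mm farther back than shut.
Start: joints at [-1.288, 0.417, -0.01, 1.614, 0.005, 1.111, -0.053], TCP at [0.199, 0.593, 0.231] pointing down, gripper open.
Joint ranges: [-2.81, 2.81], [-0.39, 2.02], [-1.27, 1.25], [0.06, 2.57], [-1.19, 4.33], [0.19, 2], [-2.82, 2.82]. Speed limits (rad/s): [1.89, 1.89, 2.39, 2.39, 3.01, 3.01, 3.01].

### API

Orientations are given as [roll, pitch, yaw] about the fixed x, y, z axes, in that order (R = Rz(yaw) Ry(pitch) Rx(roll)).
In Python, from workcell import manip gives the robot as it stands.
- The arm moves only by the tool drive_tool, never from a script. Its argument "steps" is a list of rows, each a list of 6 numbers: the shift along the tool's x, y, z in m, then the turn, a rotation vector about the tool's x, y, z in degrees. A call has 1 to 5 rows; each row shifts and turns the pose as measured when the row begins, along the tool's axes as they then stand; what a row does not reach is not made up. A row lasts 1/10 s, in which the tool goes at most 50 mm and 8.59 degrees, less where a joint would pass 70% of its speed; a pose out of reach is approached as far as the arm can. A call with a gripper value outside its range is refused whole. "claw" is the closure, from -1 (fully open) to 1 (shut), set as the call begins (left out, the last holds). The fingers move at their own pace and stop on an object; "newtons" is the grip in N (left out, the last holds). Time passes only in rows, so rows that do not move let the fingers close. It gives the time, the measured TCP pose, the force and the opening at its end, in the units of the state.
- manip.sense(): the state, without advancing time (a new reading comes with each control period).
- manip.camera(name): name is "scene" or "top" or "wrist"; returns a dict with "image" (384x512x3 uint8, blue, green, red), "fov_y" (degrees; the focal length in pixels is half the picture's height over the tangent of half this angle, whatever the lens; pixels are square), "cx", "cy" (the principal point, pixels), "k1" (the pictures are not rectified: a ray, as slopes to the right and down, at radius r is drawn at 1 + k1 r^2 times it, then the intrinsics apply), "world_from_camera" (4x4, takes a point from camera to world coordinates). Camera axes: x right, y up, looking along -z (the intrinsics and any distortion apply to the point x, -y, -z); pixel columns grow to the right and rows downward; lengths in m; the calibration is good to about 2 mm. A picture is of the moment at which its call begins. There is no depth.
- manip.sign_off(): hands the job in, once; it reports no verdict.
Trained networks look in the newest picture that a camera, given by its name, has taken for a name from the list of things; names that differ only in an ending like _2 or _b are one class to them, and where a whole thing is asked for, a point or a joint stands for the part that bears it (a point fixed in the world has none). Each returns a list of dicts, best first, with "conf" (0 to 1); they miss things now and then, are a little off and sometimes report something else, mostly with a low value. They report only what shows in the picture. A call takes as long as a camera call.
- manip.recognise(camera, label): "at" ([x, y, z] in m, in the coordinates of the camera as it stood for that picture, good to about 4 mm: the middle of the surface that is visible of it).
- manip.place_of(camera, label): "at" ([x, y, z] in m, in the coordinates of the camera as it stood for that picture, good to about 4 mm: a listed point, or the origin of a listed thing).
The state is a dict: "clock": time; "joints": joint angles; "joint_vel": joint speeds; "tau": joint torques, N m; "position": TCP position; "orientation": TCP orientation; "ft_force": force on the tool from outside, world axes, zero at the start; "torque": the same for the moment, N m; "gripper_width": finger opening in m.
Only numpy, scipy, OpenCV 4.12 (cv2) and the standard library are available. Lean on these libraries where they do the work, as an engineer would, in place of code of your own. Each camera call takes 0.05 s, during which the arm holds its last target.

## Working session

There is one attempt and no reset: what is moved stays moved. The work goes in short steps, Python scripts to look and compute and a tool call to move; the robot and the scene stay as the last step left them, time stands still between calls to the robot, and variables do not carry over. Pictures are saved under pics/ and viewed, and the job is handed in when it is done.

Besides the shell and the picture viewer there is one more tool, called in YAML: its name, and indented under it one key for each argument. drive_tool: Moves the arm, as the interface text tells. Its arguments: {"type":"object","properties":{"steps":{"type":"array","items":{"type":"array","items":{"type":"number"}}},"claw":{"type":"number"},"newtons":{"type":"number"}},"required":["steps"]}

```bash
ls; mkdir -p pics; python3 - <<'E'
from workcell import manip
import cv2,numpy as np
print(manip.sense())
for c in ["scene","top","wrist"]:
    r=manip.camera(c); cv2.imwrite(f"pics/{c}0.png",r["image"])
    print(c,r["fov_y"],r["cx"],r["cy"],r["k1"],np.round(r["world_from_camera"],3).tolist())
    T=r["world_from_camera"]
    for l in ["lid","lid_bar","collar","thread_start","stand","honey_jar","price_stand","crottin"]:
        for f in (manip.place_of,):
            o=f(c,l)
            for q in o[:2]: print(c,l,round(q["conf"],2),np.round((T@np.r_[q["at"],1])[:3],4), {k:v for k,v in q.items() if k not in("conf","at")})
print(manip.sense()["clock"])
E
```

```text
pics
{'clock': 0.0, 'joints': array([-1.28849622,  0.41796964, -0.01027271,  1.61420172,  0.0047273 ,
        1.11068828, -0.05301672]), 'joint_vel': array([ 9.23973629e-04, -5.24583447e-04, -2.43127880e-04,  1.68484384e-03,
       -4.46819427e-05,  3.39264162e-04,  2.91075050e-04]), 'tau': array([-5.95246911e-04, -8.64451790e+01,  6.78675324e-01, -4.34889221e+01,
        1.91734883e-02,  7.46415637e-03,  4.54222260e-06]), 'position': array([0.19877802, 0.59216943, 0.23065154]), 'orientation': array([-3.14035467e+00,  1.29164421e-04,  2.81776872e+00]), 'ft_force': array([-0.166305  ,  0.57429123,  0.55610124]), 'torque': array([0.05331308, 0.00178395, 0.03431783]), 'gripper_width': 0.08537172986998373}
scene 57.32237527430217 258.65262767629645 188.57181614038154 -0.025822593342633916 [[0.842, 0.353, -0.408, 0.238], [-0.539, 0.552, -0.636, -0.338], [0.001, 0.755, 0.655, 0.775], [0.0, 0.0, 0.0, 1.0]]
scene lid_bar 0.75 [ 5.314e-01  2.417e-01 -1.000e-04] {}
scene collar 0.79 [0.6769 0.1191 0.142 ] {}
scene thread_start 0.84 [0.6824 0.1209 0.1357] {}
scene stand 0.76 [ 0.6906  0.1245 -0
[... 265 characters left out ...]
 -0.14692901509651085 [[0.028, 0.995, -0.1, 0.521], [-1.0, 0.029, 0.008, 0.281], [0.011, 0.1, 0.995, 1.355], [0.0, 0.0, 0.0, 1.0]]
top lid 0.89 [ 0.5288  0.2476 -0.0016] {}
top lid_bar 0.84 [0.5322 0.2436 0.0436] {}
top collar 0.96 [0.6749 0.1189 0.1421] {}
top thread_start 0.66 [0.6844 0.1217 0.1275] {}
top stand 0.97 [0.6955 0.1223 0.0008] {}
top honey_jar 0.92 [0.5325 0.4752 0.0041] {}
top price_stand 0.63 [ 8.142e-01  6.170e-02 -5.000e-04] {}
top crottin 0.92 [ 0.4635  0.1004 -0.0053] {}
wrist 65.46785758072085 248.44661405206622 193.4802831746443 -0.013742958952109358 [[0.318, -0.903, -0.288, 0.124], [0.948, 0.304, 0.096, 0.618], [0.001, -0.303, 0.953, 0.374], [0.0, 0.0, 0.0, 1.0]]
1.35
```

View images.

View pics/scene0.png

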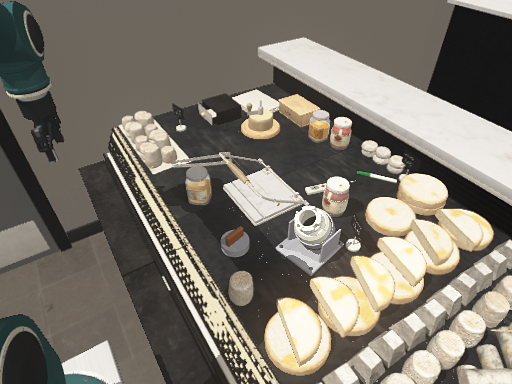

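View pics/top0.png

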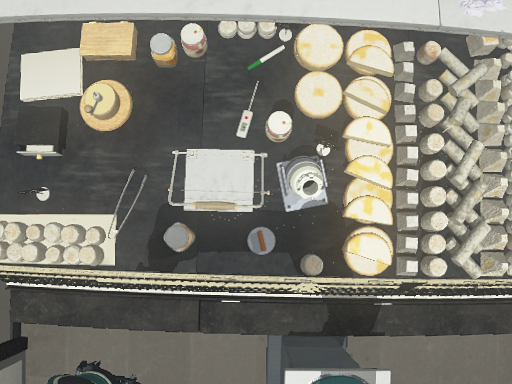

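View pics/wrist0.png

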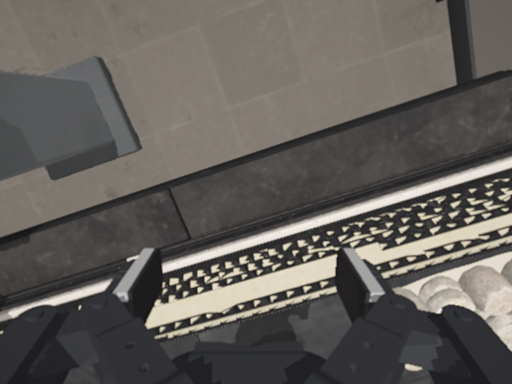

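```bash
python3 - <<'E'
import cv2
a=cv2.imread("pics/top0.png")
cv2.imwrite("pics/topz.png",cv2.resize(a[140:290,215:345],None,fx=6*.66,fy=6*.66,interpolation=cv2.INTER_CUBIC))
b=cv2.imread("pics/scene0.png")
cv2.imwrite("pics/scz.png",cv2.resize(b[170:310,210:370],None,fx=4,fy=4,interpolation=cv2.INTER_CUBIC))
E
```

```text
(no output)
```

View pics/topz.png

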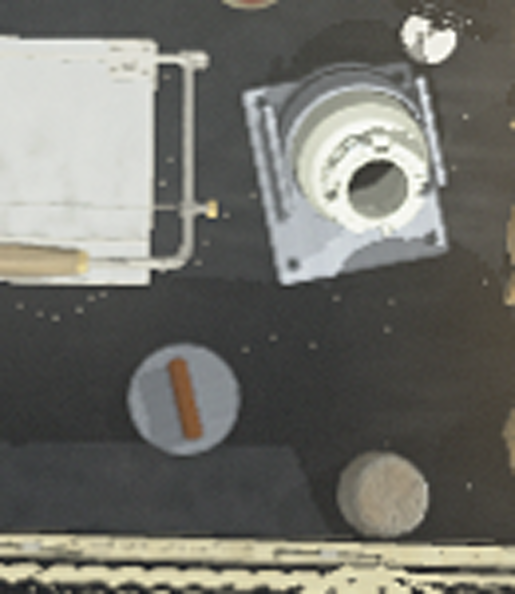

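View pics/scz.png

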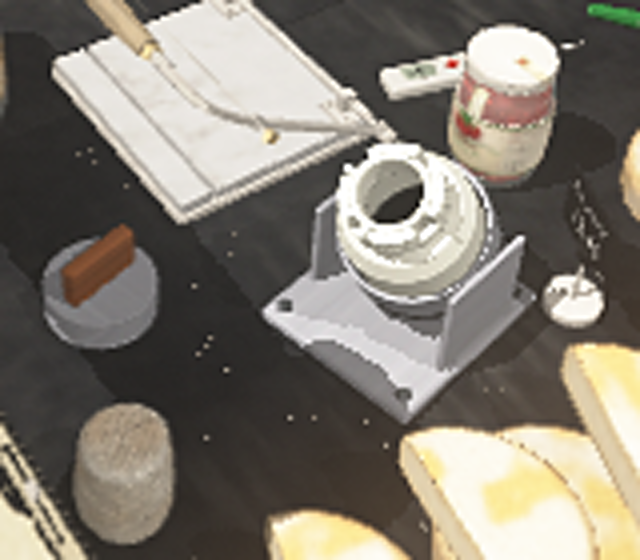

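```bash
cat > h.py <<'E'
import numpy as np,cv2
from scipy.spatial.transform import Rotation as Ro
from workcell import manip
def pose():
    s=manip.sense(); return np.array(s["position"]),Ro.from_euler('xyz',s["orientation"]),s
def down(yaw): return Ro.from_euler('xyz',[np.pi,0,np.radians(yaw)])
def plan(pt,Rt,n=None,p=None,R=None,axisdeg=None):
    """rows to pt,Rt; axisdeg: use given total rotvec in tool frame instead"""
    if p is None: p,R,_=pose()
    rv=(R.inv()*Rt).as_rotvec(degrees=True) if axisdeg is None else np.array(axisdeg,float)
    d=np.linalg.norm(pt-p); a=np.linalg.norm(rv)
    m=max(int(np.ceil(d/.045)),int(np.ceil(a/8))); n=max(n or 1,m)
    print("n",n,"dist",round(d,4),"ang",np.round(rv,2))
    for i in range(n):
        Ri=R*Ro.from_rotvec(rv*i/n,degrees=True)
        sh=Ri.inv().apply((pt-p)/n)
        print([float(x) for x in np.r_[np.round(sh,4),np.round(rv/n,2)]])
K={}
def ray(c,u,v):
    f=192/np.tan(np.radians(c["fov_y"]/2)); x=(u-c["cx"])/f;y=(v-c["cy"])/f
    xd,yd=x,y
    for _ in range(20):
        r2=x*x+y*y; x=xd/(1+c["k1"]*r2); y=yd/(1+c["k1"]*r2)
    T=np.array(c["world_from_camera"]); return T[:3,3],T[:3,:3]@np.array([x,-y,-1])
def onz(c,u,v,z):
    o,d=ray(c,u,v); return o+d*(z-o[2])/d[2]
def proj(c,P):
    f=192/np.tan(np.radians(c["fov_y"]/2)); T=np.array(c["world_from_camera"]); P=np.atleast_2d(P)
    q=(P-T[:3,3])@T[:3,:3]; x=q[:,0]/-q[:,2]; y=-q[:,1]/-q[:,2]
    s=1+c["k1"]*(x*x+y*y); return np.c_[c["cx"]+f*x*s,c["cy"]+f*y*s]
def snap(cam,name,crop=None,k=1):
    r=manip.camera(cam); im=r["image"]; np.save(f"pics/{name}.npy",r,allow_pickle=True)
    if crop: u0,v0,u1,v1=crop; im=im[v0:v1,u0:u1]
    if k!=1: im=cv2.resize(im,None,fx=k,fy=k,interpolation=cv2.INTER_CUBIC)
    cv2.imwrite(f"pics/{name}.png",im); return r
def load(name): return np.load(f"pics/{name}.npy",allow_pickle=True).item()
E
python3 - <<'E'
from h import *
c=snap("top","top1")
s=3.96
print("lid disc",onz(c,215+184/s,140+400/s,.026)," bar",onz(c,215+184.5/s,140+400/s,.059))
a=onz(c,215+177/s,140+362/s,.059);b=onz(c,215+192/s,140+438/s,.059);print(a,b,np.degrees(np.arctan2(*(a-b)[1::-1])),np.linalg.norm(a-b))
for P in ([(245,93),(283,285),(446,248),(405,65)],):
    q=[onz(c,215+u/s,140+v/s,.012) for u,v in P]; print(np.round(q,4)); print(np.mean(q,0), [np.degrees(np.arctan2(*(q[i]-q[j])[1::-1])) for i,j in ((0,1),(3,2),(1,2),(0,3))])
plan(np.array([.49,.235,.22]),down(13),axisdeg=[0,0,148])
E
```

```text
lid disc [0.52858667 0.24152035 0.026     ]  bar [0.52841844 0.2421368  0.059     ]
[0.55540225 0.24824027 0.059     ] [0.50149529 0.23604709 0.059     ] 12.745223820448444 0.0552687472323134
[[0.7602 0.2013 0.012 ]
 [0.6161 0.1696 0.012 ]
 [0.6474 0.0475 0.012 ]
 [0.7857 0.0803 0.012 ]]
[0.70236845 0.1246788  0.012     ] [np.float64(12.403365239068831), np.float64(13.324821673416073), np.float64(104.36340507213079), np.float64(101.89380383231897)]
n 19 dist 0.4612 ang [  0.   0. 148.]
[-0.0205, -0.013, 0.0006, 0.0, 0.0, 7.79]
[-0.0221, -0.0101, 0.0006, 0.0, 0.0, 7.79]
[-0.0232, -0.007, 0.0006, 0.0, 0.0, 7.79]
[-0.024, -0.0038, 0.0006, 0.0, 0.0, 7.79]
[-0.0243, -0.0005, 0.0006, 0.0, 0.0, 7.79]
[-0.0241, 0.0028, 0.0006, 0.0, 0.0, 7.79]
[-0.0235, 0.0061, 0.0006, 0.0, 0.0, 7.79]
[-0.0225, 0.0092, 0.0006, 0.0, 0.0, 7.79]
[-0.021, 0.0121, 0.0006, 0.0, 0.0, 7.79]
[-0.0192, 0.0149, 0.0006, 0.0, 0.0, 7.79]
[-0.017, 0.0173, 0.0006, 0.0, 0.0, 7.79]
[-0.0145, 0.0195, 0.0006, 0.0, 0.0, 7.79]
[-0.0117, 0.0213, 0.0006, 0.0, 0.0, 7.79]
[-0.0087, 0.0226, 0.0006, 0.0, 0.0, 7.79]
[-0.0056, 0.0236, 0.0006, 0.0, 0.0, 7.79]
[-0.0023, 0.0242, 0.0006, 0.0, 0.0, 7.79]
[0.001, 0.0242, 0.0006, 0.0, 0.0, 7.79]
[0.0043, 0.0239, 0.0006, 0.0, 0.0, 7.79]
[0.0075, 0.0231, 0.0006, 0.0, 0.0, 7.79]
```

```bash
python3 - <<'E'
from h import *
plan(np.array([.685,.121,.24]),down(193),n=16)
E
```

```text
n 16 dist 0.6773 ang [-1.000e-02  0.000e+00 -3.155e+01]
[-0.0382, -0.0183, -0.0005, -0.0, 0.0, -1.97]
[-0.0375, -0.0196, -0.0005, -0.0, 0.0, -1.97]
[-0.0368, -0.0209, -0.0005, -0.0, 0.0, -1.97]
[-0.0361, -0.0221, -0.0005, -0.0, 0.0, -1.97]
[-0.0353, -0.0233, -0.0005, -0.0, 0.0, -1.97]
[-0.0345, -0.0245, -0.0005, -0.0, 0.0, -1.97]
[-0.0336, -0.0257, -0.0005, -0.0, 0.0, -1.97]
[-0.0327, -0.0269, -0.0005, -0.0, 0.0, -1.97]
[-0.0318, -0.028, -0.0005, -0.0, 0.0, -1.97]
[-0.0308, -0.029, -0.0005, -0.0, 0.0, -1.97]
[-0.0298, -0.0301, -0.0005, -0.0, 0.0, -1.97]
[-0.0287, -0.0311, -0.0005, -0.0, 0.0, -1.97]
[-0.0276, -0.0321, -0.0005, -0.0, 0.0, -1.97]
[-0.0265, -0.033, -0.0005, -0.0, 0.0, -1.97]
[-0.0254, -0.0339, -0.0005, -0.0, 0.0, -1.97]
[-0.0242, -0.0347, -0.0005, -0.0, 0.0, -1.97]
```

drive_tool:
  steps:
    - [-0.038,-0.018,-0.001,0,0,-2]
    - [-0.0375,-0.0195,-0.001,0,0,-2]
    - [-0.037,-0.021,0,0,0,-2]
    - [-0.036,-0.022,0,0,0,-2]
    - [-0.035,-0.023,0,0,0,-2]
  claw: -1
  newtons: 60

```text
clock: 1.9
position: [0.3504, 0.446, 0.2326]
orientation: [3.14, -0.002, 3.009]
ft_force: [0.2, -0.1, 0.7]
gripper_width: 0.0851
```

drive_tool:
  steps:
    - [-0.0345,-0.0245,-0.001,0,0,-2]
    - [-0.0335,-0.0255,-0.001,0,0,-2]
    - [-0.0325,-0.027,0,0,0,-2]
    - [-0.032,-0.028,0,0,0,-2]
    - [-0.031,-0.029,0,0,0,-2]

```text
clock: 2.4
position: [0.5114, 0.2956, 0.2353]
orientation: [3.139, -0.0, -3.092]
ft_force: [1.2, 0.3, 0.1]
gripper_width: 0.0854
```

```bash
python3 - <<'E'
from h import *
print(pose())
plan(np.array([.685,.121,.24]),down(193),n=5)
E
```

```text
(array([0.51138464, 0.29560206, 0.23534387]), Rotation.from_matrix(array([[-9.98746083e-01, -5.00612508e-02, -3.64418518e-04],
                            [-5.00621366e-02,  9.98741371e-01,  3.07499737e-03],
                            [ 2.10021636e-04,  3.08938515e-03, -9.99995206e-01]])), {'clock': 2.4, 'joints': array([-0.65805873,  0.3519879 ,  0.10548978,  1.70233574, -0.0441567 ,
        1.08814741,  1.08234097]), 'joint_vel': array([ 0.64557863,  0.21477338,  0.12569921, -0.2945921 , -0.07350966,
        0.08371532,  1.15068157]), 'tau': array([ -7.1825923 , -83.51037025,   2.57410057, -39.54874992,
         0.33066664,  -0.14476311,  -3.77287969]), 'position': array([0.51138464, 0.29560206, 0.23534387]), 'orientation': array([ 3.13850326e+00, -2.10021637e-04, -3.09150958e+00]), 'ft_force': array([1.1593759 , 0.29238677, 0.0715462 ]), 'torque': array([ 0.02539476, -0.0090348 , -0.06190777]), 'gripper_width': 0.08539425584883596})
n 6 dist 0.2463 ang [  0.18   0.   -10.13]
[-0.0274, -0.0305, -0.0009, 0.03, 0.0, -1.69]
[-0.0265, -0.0313, -0.0009, 0.03, 0.0, -1.69]
[-0.0256, -0.0321, -0.0008, 0.03, 0.0, -1.69]
[-0.0246, -0.0328, -0.0008, 0.03, 0.0, -1.69]
[-0.0237, -0.0335, -0.0008, 0.03, 0.0, -1.69]
[-0.0227, -0.0342, -0.0008, 0.03, 0.0, -1.69]
```

drive_tool:
  steps:
    - [-0.0275,-0.0305,-0.001,0,0,-2]
    - [-0.027,-0.032,-0.001,0,0,-2]
    - [-0.026,-0.0325,-0.001,0,0,-2]
    - [-0.025,-0.034,-0.001,0,0,-2]
    - [-0.024,-0.0345,-0.001,0,0,-1.5]

```text
clock: 2.9
position: [0.6657, 0.1422, 0.2405]
orientation: [3.138, 0.001, -2.918]
ft_force: [0.5, 0.6, 0.6]
gripper_width: 0.0851
```

drive_tool:
  steps:
    - [-0.018,-0.028,0,0,0,-1.5]
    - [0,0,0,0,0,0]

```text
clock: 3.1
position: [0.6932, 0.1115, 0.2399]
orientation: [3.141, 0.001, -2.896]
ft_force: [0.8, 0.6, -1.0]
gripper_width: 0.0856
```

```bash
python3 - <<'E'
from h import *
c=snap("wrist","w1",k=1.5)
T=c["world_from_camera"]
for l in ["collar","thread_start","stand"]:
    for q in manip.place_of("wrist",l)[:2]: print(l,round(q["conf"],2),np.round((T@np.r_[q["at"],1])[:3],4))
s=manip.sense();print(s["position"],s["orientation"],s["clock"],s["joints"])
E
```

```text
collar 0.86 [0.6772 0.12   0.1414]
thread_start 0.59 [0.6792 0.1157 0.1286]
stand 0.78 [0.6933 0.1246 0.0028]
[0.69044335 0.11771681 0.24042519] [ 3.13793234e+00  1.44019785e-03 -2.89046681e+00] 3.3 [-0.30458536  0.54999225  0.14157618  1.39612077 -0.08323914  1.19992943
  1.66839553]
```

View pics/w1.png

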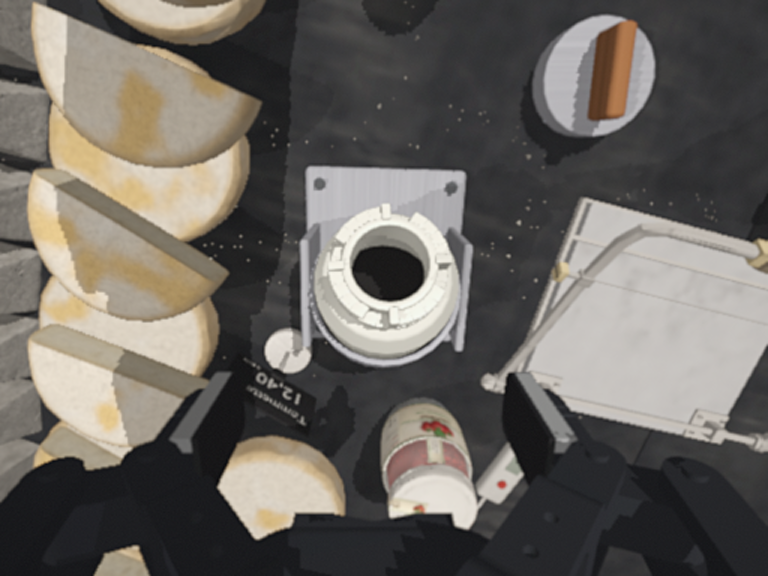

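```bash
python3 - <<'E'
from h import *
c=load("w1"); C=np.array([.6768,.1194,.142]); y=np.radians(13)
R=Ro.from_euler('xyz',[0,-np.pi/6,0]); R=Ro.from_euler('z',y)*R
print(R.apply([0,0,1]))
im=cv2.resize(c["image"][125:245,200:320],None,fx=5,fy=5,interpolation=cv2.INTER_CUBIC)
cv2.imwrite("pics/w1z.png",im)
im2=im.copy()
t=np.radians(np.arange(0,360,10))
for r,z,col in ((.0345,0,(0,0,255)),(.027,0.002,(0,255,0)),(.0345,.004,(255,0,0))):
    P=R.apply(np.c_[r*np.cos(t),r*np.sin(t),0*t+z])+C
    for i,(u,v) in enumerate(proj(c,P)):
        cv2.circle(im2,(int((u-200+.5)*5),int((v-125+.5)*5)),4 if i%9==0 else 2,col,-1)
        if i%3==0 and r==.0345 and z==0: cv2.putText(im2,str(i*10),(int((u-200)*5),int((v-125)*5)),0,.4,(0,0,255))
cv2.imwrite("pics/w1o.png",im2)
E
```

```text
[-0.48718503 -0.11247553  0.8660254 ]
```

View pics/w1z.png

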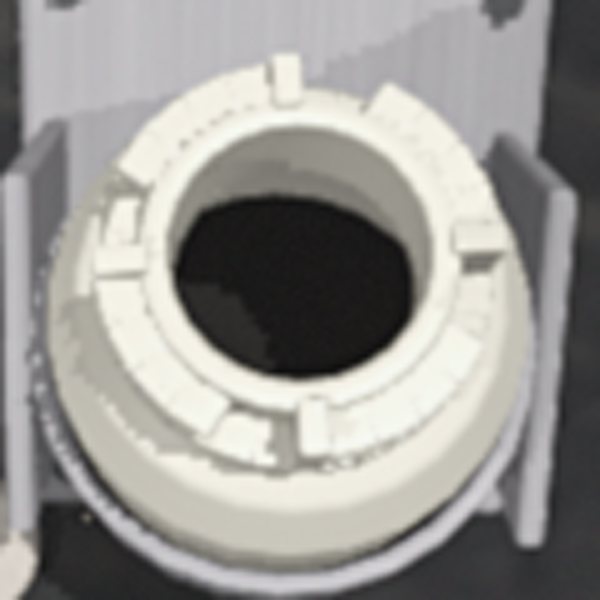

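View pics/w1o.png

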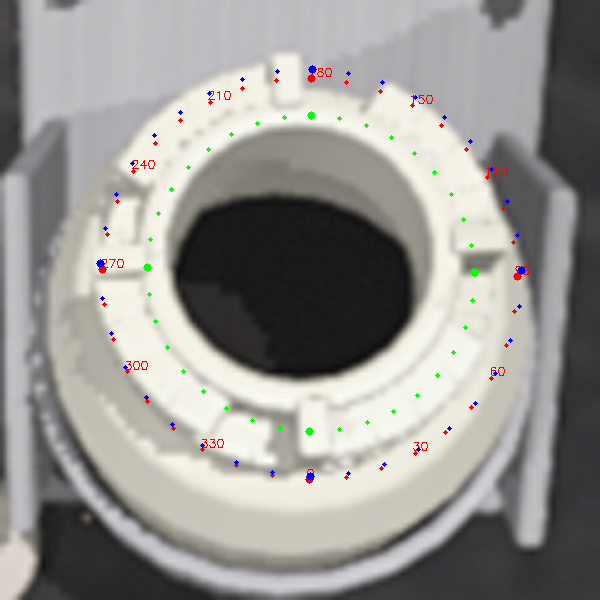

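```bash
python3 - <<'E'
from h import *
c=load("w1")
im=c["image"][133:221,215:305]
im=cv2.resize(im,None,fx=6.66,fy=6.66,interpolation=cv2.INTER_CUBIC)
g=im.astype(float); g=np.clip((g-120)*255/(255-120),0,255); g=255*(g/255)**2
g=g.astype(np.uint8)
for i in range(0,600,50):
    cv2.putText(g,str(i),(i,8),0,.3,(0,255,255)); cv2.putText(g,str(i),(0,i),0,.3,(0,255,255))
    cv2.line(g,(i,0),(i,590),(90,60,0),1);cv2.line(g,(0,i),(600,i),(90,60,0),1)
cv2.imwrite("pics/w1c.png",g)
E
```

```text
(no output)
```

View pics/w1c.png

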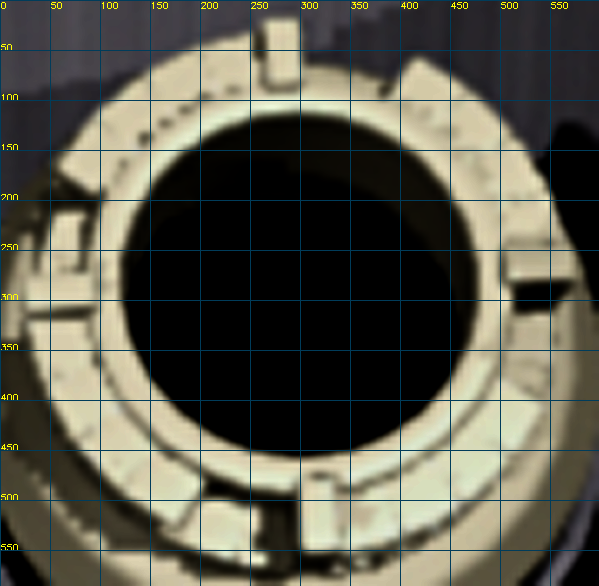

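```bash
cat > fit.py <<'E'
from h import *
from scipy.optimize import least_squares
c=load("w1")
R=Ro.from_euler('z',np.radians(13))*Ro.from_euler('y',-np.pi/6)
E=np.array([(60,160),(100,110),(150,65),(200,45),(250,32),(418,58),(450,80),(500,130),(530,180),(548,230),(540,405),(500,460),(450,500),(400,530),(30,320),(45,375),(80,440),(120,485),(165,520)],float)
H=np.array([(122,290),(478,270),(300,112),(300,457),(200,140),(400,430),(180,420),(430,170)],float)
pix=lambda q:q/6.66+[215,133]-[.42,.42]
def oncircle(q,C,z):
    out=[]
    for u,v in pix(q):
        o,d=ray(c,u,v); n=R.apply([0,0,1]); P0=C+n*z
        out.append(R.inv().apply(o+d*((P0-o)@n)/(d@n)-P0))
    return np.array(out)
def f(p,full=False):
    C=p[:3]
    a=oncircle(E,C,0); b=oncircle(H,C,.002)
    return np.r_[(np.hypot(a[:,0],a[:,1])-.0345)*1e3,(np.hypot(b[:,0],b[:,1])-p[3])*1e3,(p[2]-.142)*1e3*.5]
s=least_squares(f,[.6768,.1194,.142,.022]); 
if __name__=="__main__":
    print(s.x,np.round(s.fun,1))
    C=s.x[:3]
    for nm,q,z in (("rib",[(282,20),(575,262),(320,550),(25,295)],.004),("ribL",[(265,20),(575,245),(337,550),(25,310)],.004),("ribR",[(298,20),(575,278),(302,550),(25,280)],.004),("ridge start",[(415,60),(542,400),(165,520),(58,165)],0)):
        P=oncircle(np.array(q,float),C,z); print(nm,np.round(np.degrees(np.arctan2(P[:,1],P[:,0])),1),np.round(np.hypot(P[:,0],P[:,1])*1e3,1))
E
python3 fit.py
```

```text
[0.67522843 0.11686047 0.13736073 0.02261463] [-0.2 -0.3  0.4 -0.   0.1  0.2 -0.2 -0.7 -1.1 -1.3 -0.1 -0.5 -0.9 -0.6
 -0.7 -0.9 -0.8 -0.6 -0.1 -0.7  0.4 -0.2  0.1 -0.5  0.5  0.5 -0.  -2.3]
rib [-176.4   94.     5.1  -84.7] [34.1 35.  34.6 33.9]
ribL [-172.8   97.6    8.5  -81.5] [34.3 35.3 34.8 34.1]
ribR [-179.9   90.5    1.5  -88. ] [34.1 34.9 34.5 33.9]
ridge start [ 153.3   65.   -27.5 -116.6] [34.2 34.3 34.4 34.2]
```

```bash
python3 - <<'E'
from fit import *
g=lambda p:np.r_[f(np.r_[p[:2],.1414,p[2]])[:-1]]
s2=least_squares(g,[.6768,.1194,.022]); print(s2.x, np.abs(s2.fun).mean())
# bigger radius free
g3=lambda p:np.r_[(np.hypot(*oncircle(E,np.r_[p[:2],.1414],0)[:,:2].T)-p[2])*1e3]
print(least_squares(g3,[.6768,.1194,.0345]).x)
# lid in wrist view (1.5x): bar top corners/disc
for n,uv,z in (("disc",(595,76),.026),("bartop a",(628,28),.059),("bartop b",(612,117),.059),("disc bottom",(592,84),.026)):
    print(n,onz(c,uv[0]/1.5,uv[1]/1.5,z))
t=load("top1");s0=load("top1")
E
python3 - <<'E'
from h import *
R=Ro.from_euler('z',np.radians(13))*Ro.from_euler('y',-np.pi/6)
C=np.array([.6763,.1187,.1414]); t=np.radians(np.arange(0,360,6))
from workcell import manip
sc=snap("scene","sc1"); tp=snap("top","tp1")
out=[]
for c,(u0,v0) in ((sc,(285,185)),(load("top1"),(275,150))):
    im=cv2.resize(c["image"][v0:v0+60,u0:u0+60],None,fx=6.6,fy=6.6,interpolation=cv2.INTER_CUBIC)
    raw=im.copy()
    for r,z,col in ((.0345,0,(0,0,255)),(.0225,.002,(0,255,0))):
        for u,v in proj(c,R.apply(np.c_[r*np.cos(t),r*np.sin(t),0*t+z])+C):
            cv2.circle(im,(int((u-u0+.5)*6.6),int((v-v0+.5)*6.6)),1,col,-1)
    out.append(im)
cv2.imwrite("pics/ov.png",np.hstack(out))
E
```

```text
[0.67437076 0.11649937 0.02224182] 0.7929947441570246
[0.67403193 0.11623915 0.03345333]
disc [0.52926129 0.23852318 0.026     ]
bartop a [0.50556625 0.23487599 0.059     ]
bartop b [0.5582707  0.24605694 0.059     ]
disc bottom [0.5348262  0.23844217 0.026     ]
```

View pics/ov.png

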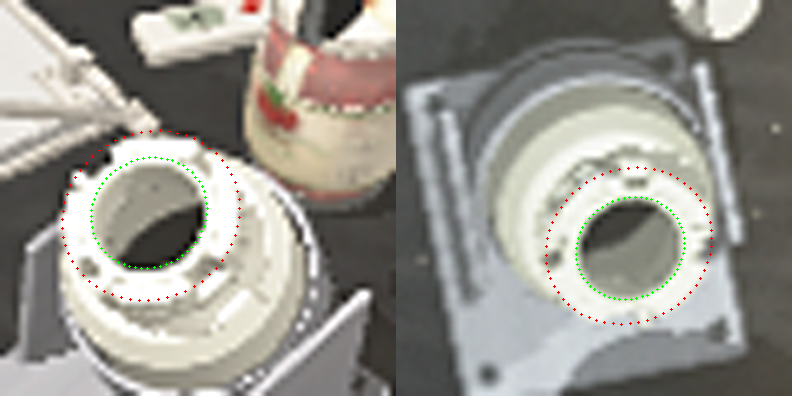

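```bash
python3 - <<'E'
from h import *
p,R,s=pose();print(p,s["orientation"],s["clock"])
y=np.degrees(s["orientation"][2])%360
plan(np.array([.530,.242,.15]),down(13),axisdeg=[0,0,y-13],n=24)
E
```

```text
[0.69040575 0.11796861 0.24070968] [ 3.13802133e+00  1.80702162e-03 -2.88987975e+00] 3.4
n 24 dist 0.2221 ang [  0.     0.   181.42]
[0.0052, 0.0067, 0.0038, 0.0, 0.0, 7.56]
[0.006, 0.0059, 0.0038, 0.0, 0.0, 7.56]
[0.0067, 0.0051, 0.0038, 0.0, 0.0, 7.56]
[0.0074, 0.0041, 0.0038, 0.0, 0.0, 7.56]
[0.0078, 0.0031, 0.0038, 0.0, 0.0, 7.56]
[0.0082, 0.0021, 0.0038, 0.0, 0.0, 7.56]
[0.0084, 0.001, 0.0038, 0.0, 0.0, 7.56]
[0.0084, -0.0001, 0.0038, 0.0, 0.0, 7.56]
[0.0084, -0.0012, 0.0038, 0.0, 0.0, 7.56]
[0.0081, -0.0023, 0.0038, 0.0, 0.0, 7.56]
[0.0077, -0.0034, 0.0038, 0.0, 0.0, 7.56]
[0.0072, -0.0044, 0.0038, 0.0, 0.0, 7.56]
[0.0066, -0.0053, 0.0038, 0.0, 0.0, 7.56]
[0.0058, -0.0061, 0.0038, 0.0, 0.0, 7.56]
[0.005, -0.0068, 0.0038, 0.0, 0.0, 7.56]
[0.004, -0.0074, 0.0038, 0.0, 0.0, 7.56]
[0.003, -0.0079, 0.0038, 0.0, 0.0, 7.56]
[0.002, -0.0082, 0.0038, 0.0, 0.0, 7.56]
[0.0009, -0.0084, 0.0038, 0.0, 0.0, 7.56]
[-0.0002, -0.0084, 0.0038, 0.0, 0.0, 7.56]
[-0.0013, -0.0083, 0.0038, 0.0, 0.0, 7.56]
[-0.0024, -0.0081, 0.0038, 0.0, 0.0, 7.56]
[-0.0035, -0.0077, 0.0038, 0.0, 0.0, 7.56]
[-0.0045, -0.0072, 0.0038, 0.0, 0.0, 7.56]
```

drive_tool:
  steps:
    - [0.005,0.0065,0.002,0,0,8]
    - [0.006,0.006,0.003,0,0,8]
    - [0.007,0.005,0.003,0,0,8]
    - [0.0075,0.004,0.004,0,0,8]
    - [0.008,0.003,0.004,0,0,8]

```text
clock: 3.9
position: [0.6545, 0.149, 0.2261]
orientation: [3.135, -0.0, 2.676]
ft_force: [0.2, -0.0, 0.5]
gripper_width: 0.0853
```

drive_tool:
  steps:
    - [0.0085,0.002,0.004,0,0,8]
    - [0.0085,0.001,0.004,0,0,8]
    - [0.0085,0,0.004,0,0,8]
    - [0.0085,-0.001,0.004,0,0,8]
    - [0.008,-0.0025,0.004,0,0,8]

```text
clock: 4.4
position: [0.6189, 0.1845, 0.2071]
orientation: [3.134, -0.007, 1.955]
ft_force: [0.2, -0.2, -0.3]
gripper_width: 0.0852
```

drive_tool:
  steps:
    - [0.008,-0.0035,0.004,0,0,8]
    - [0.007,-0.0045,0.004,0,0,8]
    - [0.0065,-0.0055,0.004,0,0,8]
    - [0.0055,-0.0065,0.004,0,0,8]
    - [0.005,-0.007,0.004,0,0,8]

```text
clock: 4.9
position: [0.584, 0.221, 0.188]
orientation: [-3.141, -0.014, 1.233]
ft_force: [0.2, 0.8, -0.1]
gripper_width: 0.0853
```

```bash
python3 - <<'E'
from h import *
p,R,s=pose();print(p,s["orientation"],s["clock"],s["joints"])
y=np.degrees(s["orientation"][2])%360
plan(np.array([.530,.242,.15]),down(13),axisdeg=[0,0,y-13])
E
```

```text
[0.58401571 0.22100926 0.18804701] [-3.14130886 -0.01412673  1.23344001] 4.9 [-0.82823361  0.50926126  0.57642356  1.67996005 -0.32679098  1.03919063
 -0.48154118]
n 8 dist 0.0693 ang [ 0.    0.   57.67]
[0.0002, -0.0072, 0.0048, 0.0, 0.0, 7.21]
[-0.0007, -0.0072, 0.0048, 0.0, 0.0, 7.21]
[-0.0016, -0.0071, 0.0048, 0.0, 0.0, 7.21]
[-0.0025, -0.0068, 0.0048, 0.0, 0.0, 7.21]
[-0.0033, -0.0064, 0.0048, 0.0, 0.0, 7.21]
[-0.0041, -0.006, 0.0048, 0.0, 0.0, 7.21]
[-0.0048, -0.0054, 0.0048, 0.0, 0.0, 7.21]
[-0.0055, -0.0047, 0.0048, 0.0, 0.0, 7.21]
```

drive_tool:
  steps:
    - [0,-0.007,0.005,0,0,8]
    - [-0.001,-0.007,0.005,0,0,8]
    - [-0.0015,-0.007,0.005,0,0,8]
    - [-0.0025,-0.007,0.005,0,0,8]
    - [-0.0035,-0.0065,0.005,0,0,8]

```text
clock: 5.4
position: [0.5461, 0.2414, 0.1636]
orientation: [-3.128, -0.013, 0.513]
ft_force: [0.2, -1.5, -0.6]
gripper_width: 0.0855
```

drive_tool:
  steps:
    - [-0.0045,-0.006,0.005,0,0,8]
    - [-0.005,-0.0055,0.005,0,0,7]
    - [0,0,0,0,0,0]

```text
clock: 5.7
position: [0.5291, 0.2516, 0.1532]
orientation: [-3.123, -0.008, 0.242]
ft_force: [0.5, 0.7, 0.1]
gripper_width: 0.0855
```

```bash
python3 - <<'E'
from h import *
p,R,s=pose();print(p,s["orientation"],s["clock"],s["joints"])
c=snap("wrist","w2",k=1.5); T=c["world_from_camera"]
for l in ["lid","lid_bar"]:
    for q in manip.place_of("wrist",l)[:1]: print(l,round(q["conf"],2),np.round((T@np.r_[q["at"],1])[:3],4))
E
```

```text
[0.52907021 0.25162224 0.15320981] [-3.12266445 -0.00774759  0.24162659] 5.7 [-1.08153724  0.54571111  0.79372424  1.81472153 -0.48690511  0.97215344
 -1.40933226]
lid 0.69 [5.272e-01 2.419e-01 3.000e-04]
lid_bar 0.93 [0.5287 0.2448 0.0439]
```

View pics/w2.png

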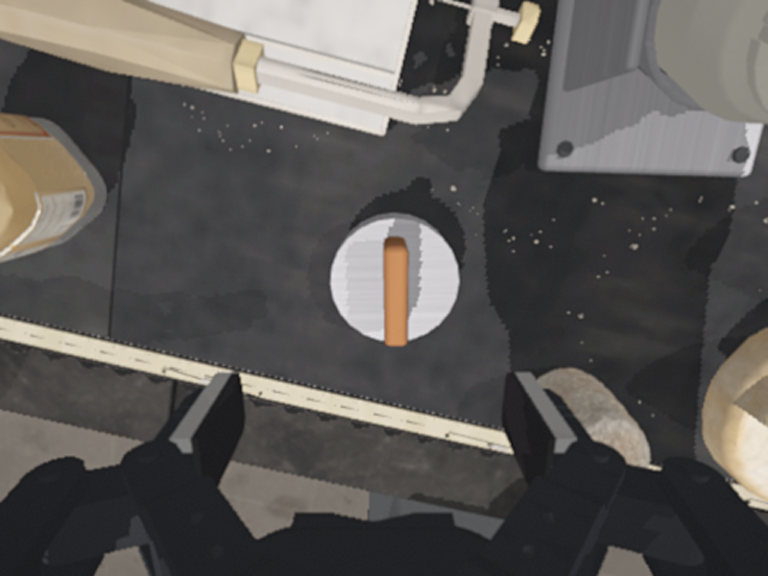

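```bash
python3 - <<'E'
from h import *
c=load("w2")
a=onz(c,396.5/1.5-.3,249/1.5-.3,.059);b=onz(c,396.5/1.5-.3,346/1.5-.3,.059);print(a,b,(a+b)/2,np.linalg.norm(a-b),np.degrees(np.arctan2(*(a-b)[1::-1])))
print("disc",onz(c,395/1.5-.3,277/1.5-.3,.026))
print(c["world_from_camera"])
p,R,s=pose()
plan(np.array([.5295,.242,.10]),down(13.3),n=4)
E
```

```text
[0.55682886 0.24804891 0.059     ] [0.50178498 0.23357295 0.059     ] [0.52930692 0.24081093 0.059     ] 0.056915574132621057 14.73453366084434
disc [0.53283504 0.24170865 0.026     ]
[[ 0.23926447  0.92569347  0.29299167  0.60374256]
 [-0.97073906  0.23441606  0.05210372  0.26758827]
 [-0.02044988 -0.29688502  0.95469424  0.29632467]
 [ 0.          0.          0.          1.        ]]
n 4 dist 0.0548 ang [-1.08 -0.54  0.8 ]
[-0.001, 0.0022, 0.0135, -0.27, -0.14, 0.2]
[-0.0009, 0.0022, 0.0135, -0.27, -0.14, 0.2]
[-0.0009, 0.0021, 0.0135, -0.27, -0.14, 0.2]
[-0.0008, 0.002, 0.0135, -0.27, -0.14, 0.2]
```

drive_tool:
  steps:
    - [-0.001,0.0025,0.018,-0.3,-0.2,0.2]
    - [-0.001,0.0025,0.018,-0.3,-0.2,0.2]
    - [-0.001,0.002,0.018,-0.3,-0.1,0.1]
    - [0,0.002,0.018,-0.2,0,0]
    - [0,0,0,0,0,0]

```text
clock: 6.35
position: [0.5309, 0.2401, 0.0769]
orientation: [3.141, -0.0, 0.244]
ft_force: [0.2, 0.2, 1.4]
gripper_width: 0.0856
```

```bash
python3 - <<'E'
from h import *
p,R,s=pose();print(p,s["orientation"],s["clock"])
plan(np.array([.5300,.2415,.029]),down(13.5),n=3)
E
```

```text
[0.53091665 0.24005033 0.07689971] [ 3.14055283e+00 -2.08945624e-04  2.44064834e-01] 6.35
n 3 dist 0.0479 ang [ 0.06 -0.01  0.48]
[-0.0002, -0.0006, 0.016, 0.02, -0.0, 0.16]
[-0.0002, -0.0006, 0.016, 0.02, -0.0, 0.16]
[-0.0002, -0.0005, 0.016, 0.02, -0.0, 0.16]
```

drive_tool:
  steps:
    - [0,-0.0005,0.016,0,0,0.2]
    - [0,-0.0005,0.016,0,0,0.2]
    - [0,-0.0005,0.013,0,0,0]
    - [0,0,0,0,0,0]

```text
clock: 6.75
position: [0.5308, 0.2409, 0.0283]
orientation: [3.14, 0.0, 0.237]
ft_force: [-1.1, -0.7, 1.0]
gripper_width: 0.0858
```

```bash
python3 - <<'E'
from h import *
p,R,s=pose();print(p,s["orientation"],s["clock"],s["ft_force"])
plan(np.array([.5300,.2415,.029]),down(13.5),n=2)
E
```

```text
[0.53078943 0.24091459 0.02827564] [3.14038027e+00 4.42151000e-04 2.37206909e-01] 6.75 [-1.14509852 -0.67614762  0.98095921]
n 2 dist 0.0012 ang [0.07 0.03 0.09]
[-0.0003, -0.0004, -0.0004, 0.03, 0.01, 0.05]
[-0.0003, -0.0004, -0.0004, 0.03, 0.01, 0.05]
```

drive_tool:
  steps:
    - [0,0,-0.0007,0,0,0]
    - [0,0,0,0,0,0]
    - [0,0,0,0,0,0]
    - [0,0,0,0,0,0]
    - [0,0,0,0,0,0]
  claw: 1
  newtons: 80

```text
clock: 7.25
position: [0.5318, 0.2412, 0.0306]
orientation: [3.141, -0.002, 0.238]
ft_force: [-6.1, -3.1, 27.5]
gripper_width: 0.013
```

drive_tool:
  steps:
    - [0,0,0,0,0,0]
    - [0,0,0,0,0,0]
    - [0,0,-0.01,0,0,0]
    - [0,0,-0.02,0,0,0]
    - [0,0,-0.02,0,0,0]

```text
clock: 7.75
position: [0.5303, 0.2406, 0.0812]
orientation: [3.14, 0.002, 0.237]
ft_force: [0.5, 0.3, -1.6]
gripper_width: 0.013
```

```bash
python3 - <<'E'
from h import *
p,R,s=pose();print(p,s["orientation"],s["clock"],s["ft_force"],s["torque"],s["joints"],s["gripper_width"])
c=snap("wrist","w3",k=1.5)
E
```

```text
[0.53029616 0.24056427 0.08119251] [3.13967299e+00 2.22870087e-03 2.37223525e-01] 7.75 [ 0.4580314   0.33417753 -1.58524697] [ 0.03324494  0.03547179 -0.01003527] [-1.02348897  0.64617914  0.73126345  1.85434312 -0.55706013  0.86014051
 -1.34843266] 0.01296275122406998
```

View pics/w3.png

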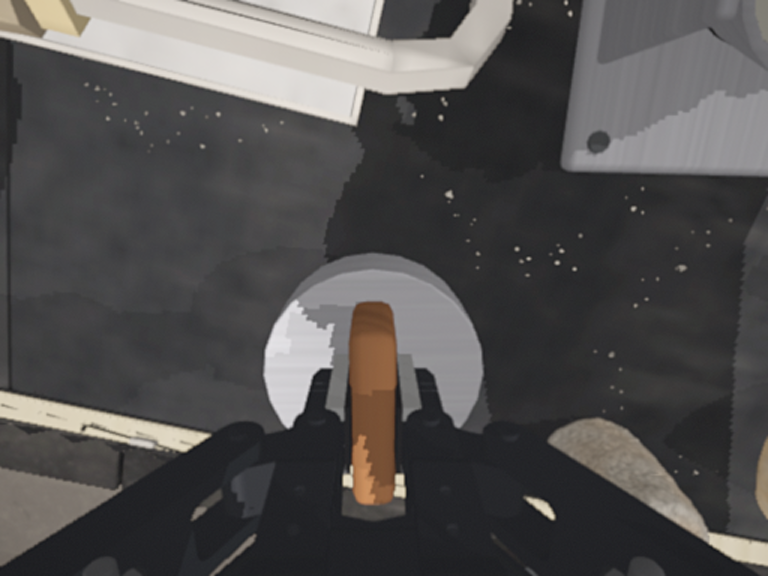

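```bash
python3 - <<'E'
from h import *
c=load("w3"); p,R,s=pose()
def onplane(u,v,zt):
    o,d=ray(c,u,v); n=R.apply([0,0,1]); P0=p+n*zt
    return R.inv().apply(o+d*((P0-o)@n)/(d@n)-p)
for u,v,z in ((374,335,-.028),(374,502,-.028),(374,304,.0046),(374,364,.0046),(373,270,.0046),(264,367,.0046),(483,367,.0046)):
    print((u,v,z),onplane(u/1.5-.3,v/1.5-.3,z))
for z,r in ((.0046,.0405),(.0306,.0405)):
    t=np.radians([0,90,180,-90]); print(z,proj(c,R.apply(np.c_[r*np.cos(t),r*np.sin(t),0*t+z])+p)*1.5)
E
```

```text
(374, 335, -0.028) [ 0.02793047 -0.00025855 -0.028     ]
(374, 502, -0.028) [-0.02810303 -0.00021615 -0.028     ]
(374, 304, 0.0046) [ 0.02517429 -0.0002083   0.0046    ]
(374, 364, 0.0046) [ 0.00249202 -0.00019135  0.0046    ]
(373, 270, 0.0046) [ 0.03716322 -0.00054949  0.0046    ]
(264, 367, 0.0046) [ 0.00126422 -0.03950405  0.0046    ]
(483, 367, 0.0046) [0.00129063 0.03875849 0.0046    ]
0.0046 [[374.21560357 259.78691376]
 [487.12733662 369.78235313]
 [373.96109515 463.68936405]
 [261.04255225 369.71590661]]
0.0306 [[374.0202246  243.39485267]
 [471.89688117 339.83081659]
 [373.8232707  423.96905726]
 [275.94374372 339.77613529]]
```

```bash
cat >> h.py <<'E'
C=np.array([.6757,.1181,.141]); RC=Ro.from_euler('z',np.radians(13))*Ro.from_euler('y',-np.pi/6); N=RC.apply([0,0,1]); D=.0306
def Rtool(phi):
    x=RC.apply([np.cos(np.radians(phi)),np.sin(np.radians(phi)),0]); z=-N
    return Ro.from_matrix(np.c_[x,np.cross(z,x),z])
def tcp(h,dx=0,dy=0): return C+RC.apply([dx,dy,h+D])
def lid():
    p,R,s=pose()
    L=RC.inv().apply(p+R.apply([0,0,D])-C); x=RC.inv().apply(R.apply([1,0,0])); z=RC.inv().apply(-R.apply([0,0,1]))
    F=RC.inv().apply(s["ft_force"]); M=RC.inv().apply(s["torque"])
    print("t",s["clock"],"lid mm",np.round(L*1e3,2),"phi",round(np.degrees(np.arctan2(x[1],x[0])),2),"tilt xy deg",np.round(np.degrees(z[:2]),2),"F",np.round(F,1),"M",np.round(M,2),"w",round(s["gripper_width"],4))
E
python3 - <<'E'
from h import *
p,R,s=pose()
p2=p+np.array([0,0,.14])
print("after lift:"); plan(tcp(.06),Rtool(50),p=p2,R=R,n=10)
E
```

```text
after lift:
n 10 dist 0.1664 ang [-13.14  27.92 -48.25]
[0.0066, 0.0153, 0.0005, -1.31, 2.79, -4.83]
[0.0052, 0.0158, 0.0011, -1.31, 2.79, -4.83]
[0.0038, 0.0161, 0.0017, -1.31, 2.79, -4.83]
[0.0024, 0.0163, 0.0023, -1.31, 2.79, -4.83]
[0.0009, 0.0164, 0.0027, -1.31, 2.79, -4.83]
[-0.0007, 0.0163, 0.0031, -1.31, 2.79, -4.83]
[-0.0022, 0.0161, 0.0034, -1.31, 2.79, -4.83]
[-0.0037, 0.0158, 0.0036, -1.31, 2.79, -4.83]
[-0.0052, 0.0154, 0.0038, -1.31, 2.79, -4.83]
[-0.0067, 0.0148, 0.0038, -1.31, 2.79, -4.83]
```

drive_tool:
  steps:
    - [0,0,-0.025,0,0,0]
    - [0,0,-0.035,0,0,0]
    - [0,0,-0.035,0,0,0]
    - [0,0,-0.025,0,0,0]
    - [0,0,-0.02,0,0,0]

```text
clock: 8.3
position: [0.5302, 0.24, 0.2301]
orientation: [3.14, 0.001, 0.236]
ft_force: [0.8, 0.9, -2.5]
gripper_width: 0.0122
```

```bash
python3 - <<'E'
from h import *
p,R,s=pose(); print(p,s["orientation"],s["clock"],s["joints"])
plan(tcp(.06),Rtool(50),n=10)
E
```

```text
[0.53016365 0.23997126 0.23010599] [3.14012216e+00 1.30364815e-03 2.35661445e-01] 8.3 [-1.13544662  0.46198594  0.8736626   1.74621923 -0.38817601  1.11857495
 -1.47451802]
n 10 dist 0.1668 ang [-13.15  28.08 -48.31]
[0.0068, 0.0152, 0.0011, -1.32, 2.81, -4.83]
[0.0054, 0.0157, 0.0017, -1.32, 2.81, -4.83]
[0.004, 0.016, 0.0023, -1.32, 2.81, -4.83]
[0.0025, 0.0162, 0.0029, -1.32, 2.81, -4.83]
[0.001, 0.0163, 0.0033, -1.32, 2.81, -4.83]
[-0.0006, 0.0163, 0.0037, -1.32, 2.81, -4.83]
[-0.0021, 0.0161, 0.004, -1.32, 2.81, -4.83]
[-0.0037, 0.0157, 0.0042, -1.32, 2.81, -4.83]
[-0.0052, 0.0152, 0.0044, -1.32, 2.81, -4.83]
[-0.0067, 0.0146, 0.0044, -1.32, 2.81, -4.83]
```

drive_tool:
  steps:
    - [0.0068,0.0152,0,-1.3,2.8,-4.8]
    - [0.0055,0.0157,0,-1.3,2.8,-4.8]
    - [0.004,0.016,0,-1.3,2.8,-4.8]
    - [0.0025,0.016,0.002,-1.3,2.8,-4.8]
    - [0.001,0.016,0.002,-1.3,2.8,-4.8]

```text
clock: 8.8
position: [0.5827, 0.1745, 0.2376]
orientation: [2.97, -0.222, 0.692]
ft_force: [-0.7, 0.3, -1.6]
gripper_width: 0.0124
```

```bash
python3 - <<'E'
from h import *
lid()
plan(tcp(.05),Rtool(50),n=5)
E
```

```text
t 8.8 lid mm [-26.74  74.2   93.  ] phi 26.86 tilt xy deg [14.11  3.18] F [-1.3  0.5 -1.1] M [ 0.04  0.34 -0.05] w 0.0124
n 5 dist 0.0888 ang [ -6.34  13.29 -23.46]
[-0.0013, 0.0158, 0.008, -1.27, 2.66, -4.69]
[-0.0029, 0.0155, 0.0083, -1.27, 2.66, -4.69]
[-0.0046, 0.015, 0.0084, -1.27, 2.66, -4.69]
[-0.0062, 0.0143, 0.0085, -1.27, 2.66, -4.69]
[-0.0077, 0.0136, 0.0085, -1.27, 2.66, -4.69]
```

drive_tool:
  steps:
    - [-0.0013,0.0158,0.006,-1.3,2.7,-4.7]
    - [-0.003,0.0155,0.006,-1.3,2.7,-4.7]
    - [-0.0046,0.015,0.007,-1.3,2.7,-4.7]
    - [-0.006,0.0143,0.007,-1.3,2.7,-4.7]
    - [-0.0075,0.0135,0.007,-1.2,2.6,-4.7]

```text
clock: 9.3
position: [0.6346, 0.1072, 0.2216]
orientation: [2.709, -0.33, 1.193]
ft_force: [0.7, 0.5, -1.7]
gripper_width: 0.0126
```

```bash
python3 - <<'E'
from h import *
lid()
plan(tcp(.015),Rtool(50),n=4)
c=snap("wrist","w4",k=1.5); sc=snap("scene","sc4",crop=(210,150,370,270),k=5)
E
```

```text
t 9.3 lid mm [ 3.93 -1.24 60.4 ] phi 51.13 tilt xy deg [-0.79 -0.22] F [-0.2  0.3 -1.8] M [0.01 0.68 0.05] w 0.0126
n 4 dist 0.0456 ang [ 0.47 -0.67  1.13]
[-0.0004, -0.001, 0.0113, 0.12, -0.17, 0.28]
[-0.0004, -0.001, 0.0113, 0.12, -0.17, 0.28]
[-0.0004, -0.0009, 0.0113, 0.12, -0.17, 0.28]
[-0.0003, -0.0009, 0.0113, 0.12, -0.17, 0.28]
```

View pics/sc4.png

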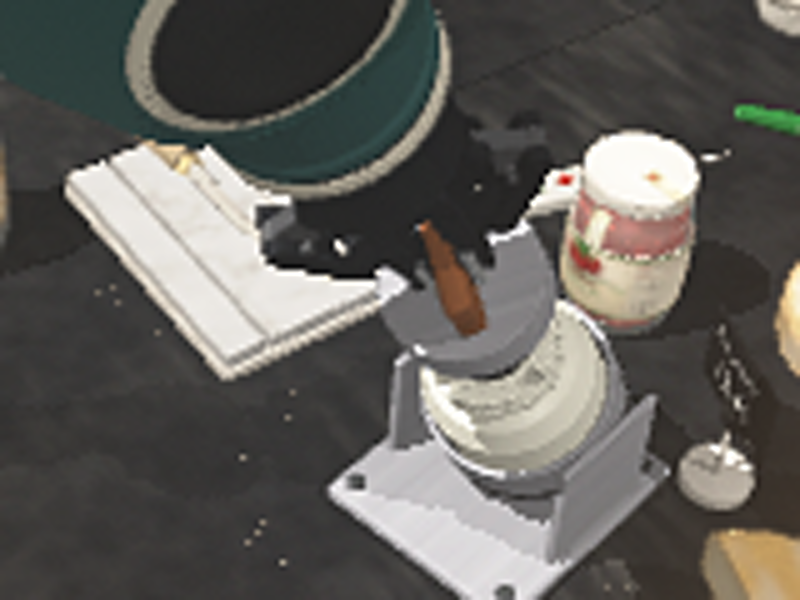

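View pics/w4.png

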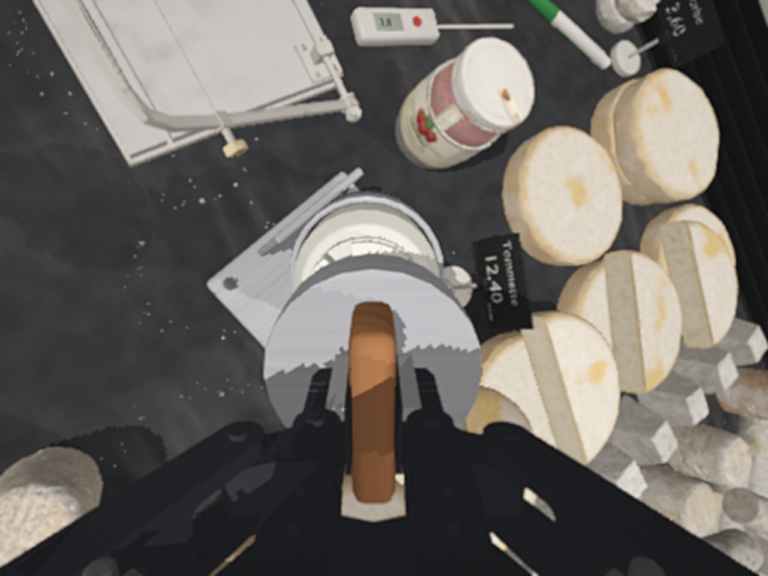

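drive_tool:
  steps:
    - [0,-0.001,0.011,0.1,-0.2,0.3]
    - [-0.0005,-0.001,0.011,0.1,-0.2,0.3]
    - [-0.0005,-0.001,0.01,0.1,-0.2,0.3]
    - [-0.0005,-0.001,0.009,0.1,-0.1,0]
    - [0,0,0,0,0,0]

```text
clock: 9.9
position: [0.652, 0.1114, 0.18]
orientation: [2.729, -0.324, 1.162]
ft_force: [-0.3, 0.4, -1.5]
gripper_width: 0.0127
```

```bash
python3 - <<'E'
from h import *
lid()
plan(tcp(.006),Rtool(50),n=3)
E
```

```text
t 9.9 lid mm [-1.98 -1.31 15.51] phi 49.72 tilt xy deg [0.28 0.16] F [-0.9  0.4 -1.2] M [-0.    0.72  0.01] w 0.0127
n 3 dist 0.0098 ang [-0.11  0.3  -0.28]
[0.0007, 0.0002, 0.0032, -0.04, 0.1, -0.09]
[0.0007, 0.0002, 0.0032, -0.04, 0.1, -0.09]
[0.0007, 0.0002, 0.0032, -0.04, 0.1, -0.09]
```

drive_tool:
  steps:
    - [0.0007,0.0003,0.0035,0,0.1,-0.1]
    - [0.0007,0.0003,0.0035,0,0.1,-0.1]
    - [0.0005,0,0.002,0,0.1,0]
    - [0,0,0.0015,0,0,0]

```text
clock: 10.3
position: [0.6587, 0.1151, 0.1712]
orientation: [2.727, -0.328, 1.17]
ft_force: [-0.3, -0.5, -2.1]
gripper_width: 0.0128
```

```bash
python3 - <<'E'
from h import *
lid()
plan(tcp(0),Rtool(50),n=1)
E
```

```text
t 10.3 lid mm [0.17 1.01 4.16] phi 50.0 tilt xy deg [ 0.07 -0.12] F [-1.4 -0.4 -1.6] M [ 0.02  0.74 -0.05] w 0.0128
n 1 dist 0.0043 ang [-0.13 -0.05 -0.  ]
[-0.0009, 0.0005, 0.0042, -0.13, -0.05, -0.0]
```

drive_tool:
  steps:
    - [-0.0004,0.0003,0.001,0,0,0]
    - [-0.0003,0.0002,0.001,0,0,0]
    - [0,0,0.001,0,0,0]

```text
clock: 10.6
position: [0.6606, 0.1144, 0.1688]
orientation: [2.727, -0.329, 1.169]
ft_force: [0.5, 0.1, -2.4]
gripper_width: 0.0127
```

```bash
python3 - <<'E'
from h import *
lid()
E
```

```text
t 10.6 lid mm [ 0.43 -0.12  1.28] phi 49.98 tilt xy deg [ 0.03 -0.12] F [-0.8 -0.  -2.3] M [-0.    0.77  0.01] w 0.0127
```

drive_tool:
  steps:
    - [0,0,0.001,0,0,0]
    - [0,0,0.001,0,0,0]

```text
clock: 10.8
position: [0.6614, 0.1146, 0.1679]
orientation: [2.727, -0.33, 1.169]
ft_force: [-27.0, -4.2, 28.5]
gripper_width: 0.0125
```

drive_tool:
  steps:
    - [0,0,0.001,0,0,0]
    - [0,0,0.001,0,0,0]

```text
clock: 11.0
position: [0.6616, 0.1147, 0.1679]
orientation: [2.728, -0.332, 1.169]
ft_force: [-26.2, -5.1, 27.0]
gripper_width: 0.0126
```

```bash
python3 - <<'E'
from h import *
lid()
E
```

```text
t 11.0 lid mm [ 0.84 -0.   -0.06] phi 49.89 tilt xy deg [-0.   -0.29] F [-9.6  0.9 36.7] M [0.18 2.93 0.08] w 0.0126
```

drive_tool:
  steps:
    - [0,0,0.0001,0,0,0]
    - [0,0,0.0002,0,0,-2]
    - [0,0,0.0002,0,0,-3]
    - [0,0,0.0002,0,0,-3]

```text
clock: 11.4
position: [0.6609, 0.1139, 0.1682]
orientation: [2.689, -0.272, 1.304]
ft_force: [-5.2, -1.3, 2.1]
gripper_width: 0.0132
```

```bash
python3 - <<'E'
from h import *
lid()
E
```

```text
t 11.4 lid mm [ 0.31 -0.64  0.63] phi 58.0 tilt xy deg [ 0.02 -0.33] F [-3.6 -0.1  4.5] M [-0.29  1.25 -0.13] w 0.0132
```

drive_tool:
  steps:
    - [0,0,0.0003,0,0,-3]
    - [0,0,0.0003,0,0,-3]
    - [0,0,0.0003,0,0,-3]
    - [0,0,0.0003,0,0,-2]

```text
clock: 11.8
position: [0.6618, 0.1131, 0.1679]
orientation: [2.647, -0.181, 1.486]
ft_force: [-0.3, -0.3, -1.5]
gripper_width: 0.0127
```

```bash
python3 - <<'E'
from h import *
lid()
E
```

```text
t 11.8 lid mm [ 0.74 -1.61  0.07] phi 69.42 tilt xy deg [-0.05 -0.29] F [-1.  -0.2 -1.2] M [-0.02  0.72  0.07] w 0.0127
```

drive_tool:
  steps:
    - [0.0005,-0.0003,0.0003,0,0.1,-3]
    - [0.0003,-0.0003,0.0005,0,0.1,-3]
    - [0,0,0.001,0,0,0]
    - [0,0,0.001,0,0,0]

```text
clock: 12.2
position: [0.6628, 0.1143, 0.1652]
orientation: [2.631, -0.132, 1.583]
ft_force: [-0.1, 0.1, -1.4]
gripper_width: 0.0129
```

```bash
python3 - <<'E'
from h import *
lid()
E
```

```text
t 12.2 lid mm [ 0.51 -0.58 -2.88] phi 75.6 tilt xy deg [-0.12 -0.49] F [-0.8  0.2 -1.2] M [-0.01  0.75 -0.01] w 0.0129
```

drive_tool:
  steps:
    - [0,0,0.0015,0,0,0]
    - [0,0,0.0015,0,0,0]
    - [0,0,0.0015,0,0,0]
    - [0,0,0.0015,0,0,0]

```text
clock: 12.6
position: [0.6659, 0.1152, 0.1594]
orientation: [2.632, -0.134, 1.581]
ft_force: [-0.7, -0.6, -0.8]
gripper_width: 0.0126
```

```bash
python3 - <<'E'
from h import *
lid()
plan(tcp(-.012),Rtool(76),n=3)
E
```

```text
t 12.6 lid mm [ 0.41 -0.38 -9.53] phi 75.43 tilt xy deg [-0.1  -0.49] F [-1.1 -0.4 -0.3] M [0.05 0.7  0.05] w 0.0126
n 3 dist 0.0026 ang [-0.02 -0.49 -0.57]
[0.0002, -0.0002, 0.0008, -0.01, -0.16, -0.19]
[0.0002, -0.0002, 0.0008, -0.01, -0.16, -0.19]
[0.0002, -0.0002, 0.0008, -0.01, -0.16, -0.19]
```

drive_tool:
  steps:
    - [0,0,0.001,0,-0.2,0]
    - [0,0,0.001,0,-0.2,0]
    - [0,0,0.0006,0,-0.1,0]
    - [0,0,0.0004,0,0,0]

```text
clock: 13.0
position: [0.6672, 0.1155, 0.1576]
orientation: [2.633, -0.126, 1.575]
ft_force: [-13.4, -2.1, 12.7]
gripper_width: 0.0129
```

```bash
python3 - <<'E'
from h import *
lid()
E
```

```text
t 13.0 lid mm [  0.56  -0.62 -11.77] phi 75.38 tilt xy deg [0.03 0.  ] F [-5.4  1.  17.7] M [0.03 1.96 0.06] w 0.0129
```

drive_tool:
  steps:
    - [0,0,0,0,0,0]
    - [0,0,0.0002,0,0,2]
    - [0,0,0.0003,0,0,3]
    - [0,0,0.0004,0,0,3]
    - [0,0,0.0004,0,0,3]

```text
clock: 13.5
position: [0.6683, 0.1148, 0.1582]
orientation: [2.662, -0.222, 1.395]
ft_force: [-6.4, -5.1, 7.8]
gripper_width: 0.0128
```

```bash
python3 - <<'E'
from h import *
lid()
E
```

```text
t 13.5 lid mm [  1.76  -1.6  -11.71] phi 63.8 tilt xy deg [-0.08  0.08] F [-2.5 -3.5 10.4] M [-0.84  1.48  0.27] w 0.0128
```

drive_tool:
  steps:
    - [0.0001,-0.0005,0.0003,0,0,2]
    - [0.0001,-0.0005,0.0004,0,0,3]
    - [0,-0.0004,0.0004,0,0,3]
    - [0,-0.0003,0.0004,0,0,3]

```text
clock: 13.9
position: [0.6679, 0.1134, 0.157]
orientation: [2.711, -0.311, 1.201]
ft_force: [-5.5, -2.2, 3.6]
gripper_width: 0.0128
```

```bash
python3 - <<'E'
from h import *
lid()
E
```

```text
t 13.9 lid mm [  0.53  -2.97 -12.42] phi 51.96 tilt xy deg [-0.12  0.24] F [-3.3 -0.9  6.1] M [-0.24  1.38  0.18] w 0.0128
```

drive_tool:
  steps:
    - [0.0008,-0.0005,0.0003,0,0,2]
    - [0.0008,-0.0005,0.0004,0,0,3]
    - [0.0008,-0.0004,0.0004,0,0,3]
    - [0.0006,-0.0003,0.0004,0,0,3]

```text
clock: 14.3
position: [0.6686, 0.1153, 0.1562]
orientation: [2.779, -0.39, 0.998]
ft_force: [-2.6, -2.6, 2.2]
gripper_width: 0.0125
```

```bash
python3 - <<'E'
from h import *
lid(); print(pose()[2]["joints"])
E
```

```text
t 14.3 lid mm [  1.1   -1.3  -13.63] phi 40.14 tilt xy deg [-0.12  0.38] F [-1.6 -2.   3.4] M [-0.26  0.95  0.1 ] w 0.0125
[-0.6025377   0.4229238   0.47269818  1.97730906 -0.65481132  0.30883508
 -0.28169145]
```

drive_tool:
  steps:
    - [0.0004,-0.0005,0.0004,0,0.1,3]
    - [0.0004,-0.0005,0.0005,0,0.1,3]
    - [0.0004,-0.0005,0.0005,0,0.1,3]

```text
clock: 14.6
position: [0.6698, 0.1166, 0.156]
orientation: [2.847, -0.45, 0.826]
ft_force: [-2.8, -3.8, 4.7]
gripper_width: 0.0127
```

```bash
python3 - <<'E'
from h import *
lid(); print(pose()[2]["joints"])
E
```

```text
t 14.6 lid mm [  2.52  -0.31 -14.55] phi 30.52 tilt xy deg [-0.5   0.31] F [-0.7 -3.1  5.8] M [-0.58  0.77  0.08] w 0.0127
[-0.62753818  0.42977847  0.50301941  1.97941046 -0.71398726  0.30907579
 -0.39765733]
```

drive_tool:
  steps:
    - [-0.0004,0,0.0004,0.2,-0.1,2.5]
    - [-0.0004,0,0.0005,0.2,-0.1,2.5]
    - [-0.0003,0,0.0005,0.1,-0.1,2.5]

```text
clock: 14.9
position: [0.6715, 0.1152, 0.1561]
orientation: [2.921, -0.483, 0.673]
ft_force: [-2.5, -3.6, 3.5]
gripper_width: 0.0126
```

```bash
python3 - <<'E'
from h import *
lid(); print(pose()[2]["joints"])
E
```

```text
t 14.9 lid mm [  3.54  -1.96 -15.16] phi 22.44 tilt xy deg [-0.22  0.12] F [-1.  -3.   4.7] M [-0.65  0.89  0.12] w 0.0126
[-0.64735536  0.43934092  0.53632433  1.97307569 -0.75577135  0.32904222
 -0.49991815]
```

drive_tool:
  steps:
    - [-0.001,-0.0007,0.0004,0,0,2]
    - [-0.001,-0.0007,0.0005,0,0,2.5]
    - [-0.0008,-0.0006,0.0005,0,0,2.5]

```text
clock: 15.2
position: [0.6708, 0.1146, 0.1549]
orientation: [2.987, -0.511, 0.526]
ft_force: [-3.3, -0.9, 7.9]
gripper_width: 0.0126
```

```bash
python3 - <<'E'
from h import *
lid(); print(pose()[2]["joints"])
E
```

```text
t 15.2 lid mm [  2.38  -2.48 -15.83] phi 14.92 tilt xy deg [-0.46  0.26] F [ 1.  -0.1  8.6] M [-0.15  0.66  0.36] w 0.0126
[-0.66816243  0.44459379  0.56167978  1.97939494 -0.7989477   0.32692348
 -0.59311914]
```

drive_tool:
  steps:
    - [-0.0006,-0.0006,0.0005,0,0,2]
    - [-0.0004,-0.0006,0.0005,0,0,2.5]
    - [0,0,0.0005,0,0,2.5]

```text
clock: 15.5
position: [0.67, 0.1155, 0.1539]
orientation: [3.059, -0.527, 0.382]
ft_force: [-18.7, -5.4, 20.1]
gripper_width: 0.0126
```

```bash
python3 - <<'E'
from h import *
lid(); print(pose()[2]["joints"])
E
```

```text
t 15.5 lid mm [  1.46  -1.43 -16.33] phi 7.68 tilt xy deg [-0.53  0.26] F [-6.7 -1.1 27.1] M [-0.34  2.06  2.67] w 0.0126
[-0.69110804  0.45085392  0.58863375  1.98288371 -0.83776142  0.33158021
 -0.68743425]
```

drive_tool:
  steps:
    - [0,0,0.0003,0,0,2]
    - [0,0,0.0003,0,0,2]
    - [0,0,0,0,0,0]

```text
clock: 15.8
position: [0.6698, 0.1155, 0.1541]
orientation: [3.095, -0.531, 0.308]
ft_force: [-0.3, -4.2, -0.3]
gripper_width: 0.0127
```

```bash
python3 - <<'E'
from h import *
lid()
c=snap("wrist","w5",k=1.5); snap("scene","sc5",crop=(210,150,370,270),k=5); snap("top","tp5",crop=(255,140,345,220),k=7)
E
```

```text
t 15.8 lid mm [  1.4   -1.41 -16.07] phi 4.01 tilt xy deg [-0.52  0.31] F [-1.2 -4.1  0.3] M [-0.97  0.91  3.82] w 0.0127
```

View pics/w5.png

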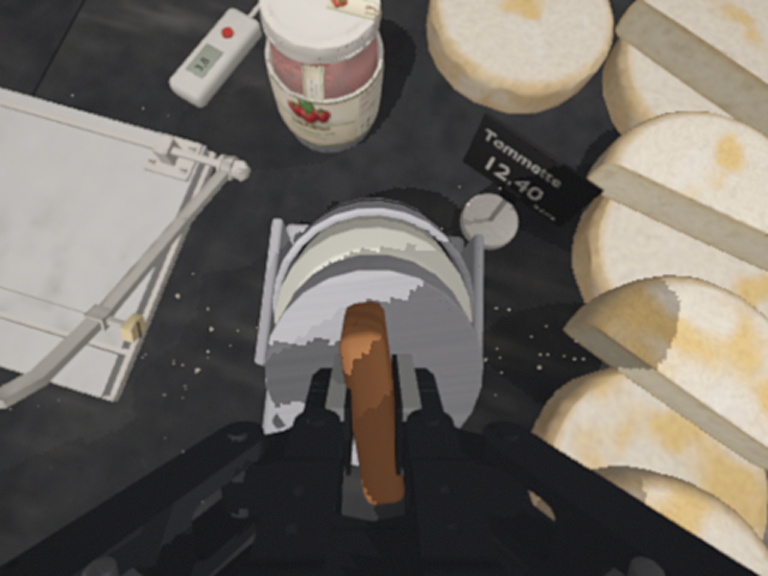

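View pics/sc5.png

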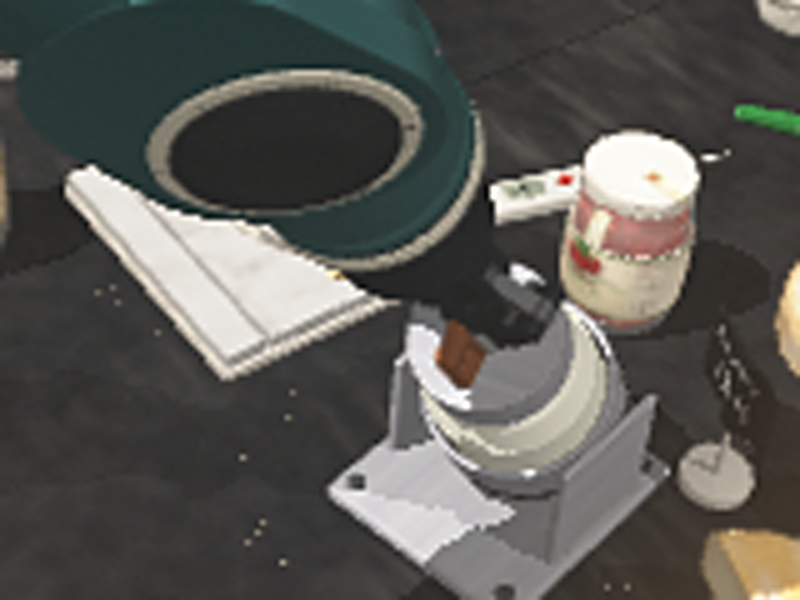

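drive_tool:
  steps:
    - [0,0,0.0003,0,0,-3]
    - [0,0,0.0003,0,0,0]

```text
clock: 16.15
position: [0.67, 0.1155, 0.154]
orientation: [3.059, -0.527, 0.378]
ft_force: [-12.0, -3.8, 13.4]
gripper_width: 0.013
```

```bash
python3 - <<'E'
from h import *
lid()
E
```

```text
t 16.15 lid mm [  1.45  -1.47 -16.24] phi 7.47 tilt xy deg [-0.53  0.35] F [-4.2 -1.  17.8] M [-0.38  1.62  2.5 ] w 0.013
```

View pics/tp5.png

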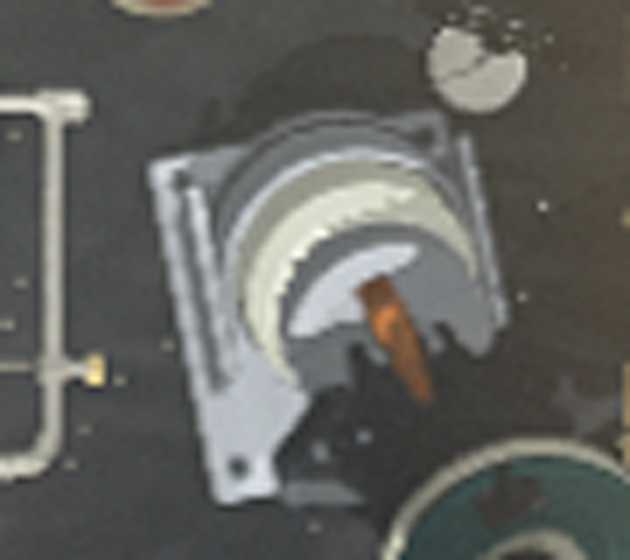

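drive_tool:
  steps:
    - [0,0,0.0002,0,0,-5]
    - [0,0,0.0001,0,0,0]

```text
clock: 16.35
position: [0.6698, 0.1157, 0.154]
orientation: [3.007, -0.517, 0.482]
ft_force: [-7.1, -1.7, 6.2]
gripper_width: 0.0128
```

drive_tool:
  steps:
    - [0,0,-0.0005,0,0,0]
    - [0,0,0,0,0,0]
    - [0,0,0,0,0,0]
    - [0,0,0,0,0,0]
    - [0,0,0,0,0,0]
  claw: -1

```text
clock: 16.85
position: [0.6695, 0.1165, 0.1544]
orientation: [3.009, -0.518, 0.479]
ft_force: [0.8, 0.5, -0.2]
gripper_width: 0.0836
```

```bash
python3 - <<'E'
from h import *
lid()
E
```

```text
t 16.85 lid mm [  1.46  -0.35 -15.83] phi 12.5 tilt xy deg [-0.55  0.31] F [ 0.7  0.3 -0.6] M [0.02 0.52 0.01] w 0.0836
```

Retract along the axis and check.

drive_tool:
  steps:
    - [0,0,-0.02,0,0,0]
    - [0,0,-0.03,0,0,0]
    - [0,0,-0.03,0,0,0]
    - [0,0,-0.03,0,0,0]
    - [0,0,0,0,0,0]

```text
clock: 17.35
position: [0.613, 0.1035, 0.2505]
orientation: [3.011, -0.515, 0.476]
ft_force: [0.5, -0.8, -0.9]
gripper_width: 0.0855
```

```bash
cat > chk.py <<'E'
from h import *
import sys
lid()
c=snap("wrist",sys.argv[1])
for cam in ("wrist","top","scene"):
    if cam!="wrist": c=snap(cam,cam+sys.argv[1])
    T=c["world_from_camera"]
    for l in ("lid","lid_bar","collar"):
        for q in manip.place_of(cam,l)[:1]:
            P=(T@np.r_[q["at"],1])[:3]; print(cam,l,round(q["conf"],2),np.round(RC.inv().apply(P-C)*1e3,1))
t=np.radians(np.arange(0,360,5)); c=load(sys.argv[1]); k=1.5
im=cv2.resize(c["image"],None,fx=k,fy=k,interpolation=cv2.INTER_CUBIC); cv2.imwrite("pics/raw.png",im)
for z,col in ((.009,(0,0,255)),(.014,(0,255,0))):
    for u,v in proj(c,RC.apply(np.c_[.0405*np.cos(t),.0405*np.sin(t),0*t+z])+C): cv2.circle(im,(int(u*k+.5),int(v*k+.5)),1,col,-1)
cv2.imwrite("pics/ov2.png",im)
E
python3 chk.py w6
```

```text
t 17.35 lid mm [-0.81 -0.24 96.47] phi 12.37 tilt xy deg [-0.37  0.33] F [-0.2 -0.9 -0.9] M [ 0.04  0.49 -0.02] w 0.0855
wrist lid 0.85 [ -2.1  -1.  -15.2]
wrist lid_bar 0.65 [ 0.9  0.4 30.3]
top lid 0.68 [  0.2   6.9 -15.4]
top lid_bar 0.93 [ 0.7 -0.3 27.6]
top collar 0.7 [ 0.1 -0.1 -3.7]
scene lid 0.64 [ -2.2   1.3 -17.2]
scene lid_bar 0.56 [-3.3 -2.1 29.6]
scene collar 0.63 [-0.3  4.9  3.6]
```

View pics/ov2.png

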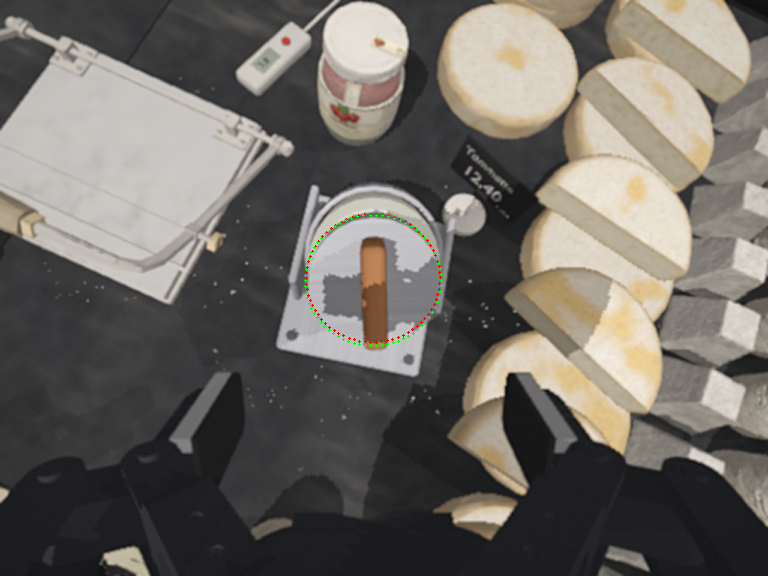

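```bash
python3 - <<'E'
from h import *
lid(); 
c=manip.camera("top");T=c["world_from_camera"]
for l in ("honey_jar","price_stand","crottin"):
    for q in manip.place_of("top",l)[:1]: print(l,np.round((T@np.r_[q["at"],1])[:3],3))
manip.sign_off(); print("done")
E
```

```text
t 17.95 lid mm [-2.32 -1.   93.88] phi 12.39 tilt xy deg [-0.18  0.46] F [ 0.9 -0.1  0.3] M [ 0.04  0.52 -0.02] w 0.0853
honey_jar [0.534 0.476 0.003]
price_stand [ 0.816  0.064 -0.002]
crottin [ 0.464  0.098 -0.003]
the job is handed in; nothing more can be done
done
```

The lid is screwed home on the crock, and I handed the job in at about 18 s of the 64 s; no verdict is reported.

**What I did:**
- I picked the lid up by its bar and set it on the ridge tops.
- Turning it back about 25° dropped it into the gaps, where it seated at about -11.8 mm.
- I then screwed it forward about 61° to the stop, let go and backed off about 11 cm along the crock's axis.

**Last checks:**
- **Stop:** the turning moment rose to 2.5–3.8 N m while the lid stayed still. The angle matched the rib position I had read from the pictures.
- **Depth:** from the arm's pose, the lid sat about 16.2 mm below the collar, where at least 15.3 mm is needed. That figure depends on my estimates of the collar position and grip height, each uncertain by a millimetre or two.
- **Seating:** the overlay drawn for the seated lid matched the wrist picture after release.
- **Bystanders:** the honey jar, price card and cheese were where they started, within about 3 mm.

**What disagreed:**
- The detectors put the lid at -15.2, -15.4 and -17.2 mm from the three cameras. The first is just short of the limit, but they are only good to about 4 mm. One also gave 6.9 mm sideways, which neither the other cameras nor the overlay bore out.
- The bar twisted about 10° between the pads when I pressed against the stop. I unwound that before releasing.
- My contact steps were too coarse at times. The push reached about 37 N at first contact and 27 N at the stop, against the advised 3 to 6 N.

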